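# Start the wash from the counter switches

### The arm

A 6-joint arm with a two-finger parallel gripper is mounted at the origin on the work surface. World frame = base frame: x ahead of the robot, y to its left, z up, the work surface at z = 0. Lengths are in m, angles in rad, forces in N, time in s.
With the tool pointing down it reaches from about 0.3 to 0.875 m from the base axis. Payload 6.4 kg.
Tool frame: the origin (TCP) lies on the mounting face of the last link; the fingertips stand 173 mm ahead of it and the grasp point (between the pads) lies 155 mm ahead of it (ctrl.tip_reach is the distance from the TCP to the fingertips, in m); z points along the fingers, y is the line along which they close (so a half turn about z gives the same grasp; the last joint's range is limited). The gripper opens to 85 mm and grips with 20 to 120 N. Pads are 22 mm wide; open, the fingers measure 114 mm over their backs; the gripper's body (76 mm by 85 mm) begins 54 mm behind the grasp point. The pads swing forward as they close: fully open they stand 13 mm farther back than shut.
Start: joints at [-1.333, 0.181, 1.607, -0, 1.354, -0.206], TCP at [0.247, -0.519, 0.405] pointing down, gripper open.
Joint ranges: [-2.99, 2.99], [-0.89, 2.07], [0.3, 2.58], [-1.14, 4.28], [0, 2.63], [-3.12, 3.12]. Speed limits (rad/s): [2.57, 2.57, 3.01, 3.14, 3.14, 3.14].

### API

Orientations are given as a unit quaternion [w, x, y, z].
In Python, from bench import ctrl gives the robot as it stands.
- The arm moves only by the shell command python3 -m pendant 'ROWS'. ROWS is JSON, a list that holds one entry, the list of rows, each a list of 7 numbers: the opening, from 0 (shut) to 1 (fully open), then the shift along the tool's x, y, z in mm, then the turn, a rotation vector about the tool's x, y, z in rad. A call has 1 to 5 rows; each row is the pose to reach, as a shift and turn from the pose commanded when the call began, along the tool's axes at that moment; what a row does not reach only later rows make up. A row lasts 1/12 s, in which the tool goes at most 41.7 mm and 7.16 degrees, less where a joint would pass 70% of its speed; a pose out of reach is approached as far as the arm can. A call with a gripper value outside its range is refused whole. The fingers move at their own pace and stop on an object; the grip force is fixed at half the most. Time passes only in rows, so rows that repeat a pose let the fingers close. It gives the time, the measured TCP pose, the force, the opening and the grip force at its end, in the units of the state.
- ctrl.get_obs(): the state, without advancing time (a new reading comes with each control period).
- ctrl.camera(name): name is "scene" or "top"; returns the picture (480x640x3 uint8, red, green, blue); there is no depth.
- ctrl.camera_params(name): a dict with "mtx" (3x3 intrinsics, pixels), "world_from_camera" (4x4, takes a point from camera to world coordinates). Camera axes: x right, y down, z forward; pixel columns grow to the right and rows downward; lengths in m; the calibration is good to about 2 mm. A picture is of the moment at which its call begins. camera_params takes no time and is no camera call.
- ctrl.hand_in(): hands the job in; it is judged then, once.
Trained networks look in the newest picture that a camera, given by its name, has taken for a name from the list of things; names that differ only in an ending like _2 or _b are one class to them, and where a whole thing is asked for, a point or a joint stands for the part that bears it (a point fixed in the world has none). Each returns a list of dicts, best first, with "confidence" (0 to 1); they miss things now and then, are a little off and sometimes report something else, mostly with a low value. They report only what shows in the picture. A call takes as long as a camera call. They do not tell look-alikes from the thing itself.
- ctrl.boxes_of(camera, name): "point" ([column, row] as shares, 0 to 1, of the picture: columns of its width, rows of its height, amid what is visible of it).
The state is a dict: "time_s": time; "q": joint angles; "dq": joint speeds; "joint_efforts": joint torques, N m; "eef_pos": TCP position; "eef_rot": TCP orientation; "wrist_force": force on the tool from outside, world axes, zero at the start; "torque": the same for the moment, N m; "opening": opening from 0.0 (shut) to 1.0 (fully open); "grasp_force": force on a finger pad.
Only numpy, scipy, OpenCV 4.12 (cv2) and the standard library are available. Lean on these libraries where they do the work, as an engineer would, in place of code of your own. Each camera call takes 0.05 s, during which the arm holds its last target. There are 200 camera calls.

### The job

Start the washing machine from its three counter switches: with a fingertip, gently press down the raised end of the rocker on the round switch (power), then the square switch (water), then the long switch (start), each all the way so that it stays on. Keep to that order, do not pick up or shove the switches, and leave the dryer's lever and everything else on the counter alone.

Things in the scene. Friction and masses are not known exactly. Their poses are not given: they have to be found in the camera images.
- round_switch: round switch (power): housing is a black round disc 104 mm in diameter, 30 mm high, 0.78 kg, standing loose on the counter. Origin at the centre of its underside, z up. On top in the middle is a white rocker, 72 mm along the housing's x axis, 34 mm wide. Off: its -x half lies level, 3 mm above the housing, and its +x half slopes up to 13 mm higher at its outer end.
- round_press (a point): point on the top face of the raised (+x) half of the round switch's rocker, 26 mm out from the hinge; it moves with the rocker: 42 mm above the counter when off, 33 mm when fully on
- round_rocker (a joint): angle of the round switch's rocker about its hinge (across its middle, along the housing's y, 33 mm above the counter): 0 off (+x half raised), 0.36 rad fully on (+x half pressed down level, other half raised). No spring: 2 to 3 N at the press point moves it and it stays where left; hard stop at each end
- square_switch: square switch (water): housing is a black square block 92 x 92 mm, 30 mm high, 0.78 kg, standing loose on the counter. Origin at the centre of its underside, z up. On top in the middle is a white rocker, 72 mm along the housing's x axis, 34 mm wide. Off: its -x half lies level, 3 mm above the housing, and its +x half slopes up to 13 mm higher at its outer end.
- square_press (a point): point on the top face of the raised (+x) half of the square switch's rocker, 26 mm out from the hinge; it moves with the rocker: 42 mm above the counter when off, 33 mm when fully on
- square_rocker (a joint): angle of the square switch's rocker about its hinge (across its middle, along the housing's y, 33 mm above the counter): 0 off (+x half raised), 0.36 rad fully on (+x half pressed down level, other half raised). No spring: 2 to 3 N at the press point moves it and it stays where left; hard stop at each end
- long_switch: long switch (start): housing is a black oblong block 150 mm along its x axis and 66 mm across, 30 mm high, 0.78 kg, standing loose on the counter. Origin at the centre of its underside, z up. On top in the middle is a white rocker, 72 mm along the housing's x axis, 34 mm wide. Off: its -x half lies level, 3 mm above the housing, and its +x half slopes up to 13 mm higher at its outer end.
- long_press (a point): point on the top face of the raised (+x) half of the long switch's rocker, 26 mm out from the hinge; it moves with the rocker: 42 mm above the counter when off, 33 mm when fully on
- long_rocker (a joint): angle of the long switch's rocker about its hinge (across its middle, along the housing's y, 33 mm above the counter): 0 off (+x half raised), 0.36 rad fully on (+x half pressed down level, other half raised). No spring: 2 to 3 N at the press point moves it and it stays where left; hard stop at each end
- dryer_lever (a joint): steel toggle lever of the dryer on a small black block fixed to the counter, 0 as it starts; stays where it is left; not to be moved
- dryer_lever_base: the black block carrying the dryer's lever; origin at the centre of its underside; about 90 mm high with its lever
- detergent: white bottle, 72 mm in diameter, 210 mm high, loose, origin at the centre of its base; bystander
- stain_jar: glass jar, 60 mm in diameter, 70 mm high, loose, origin at the centre of its base; bystander
- scoop_cup: white measuring cup, 60 mm in diameter, 50 mm high, loose, origin at the centre of its base; bystander
- peg_a: wooden clothes peg lying down, 75 x 14 x 12 mm, long along its x axis, loose, origin at the centre of its underside; bystander
- peg_b: second wooden clothes peg, same as the first; bystander
- brush: hand brush lying along its x axis, loose; bystander
Not all that is in view belongs to the job. Leave any turquoise look-alike of the square_switch alone. Leave any green look-alike of the round_switch alone.

How it is judged:
On the way, in this order (a step that is already met when the one before it is completed fails the run):
1. the round switch is on (power) (value of joint round_rocker above 0.27 rad), for 0.1 s.
2. the square switch is on (water) (value of joint square_rocker above 0.27 rad), for 0.1 s.
3. the long switch is on (start) (value of joint long_rocker above 0.27 rad), for 0.1 s.
At the end, for the whole second after the job is handed in: All three rockers are on (over 0.27 of their 0.36 rad), each switch stands level and at rest within 25 mm of where it started, the dryer's lever is within 0.15 rad of its start, and the other things stand within 30 mm of where they were, upright if they stood (value of joint each of round_rocker, square_rocker, long_rocker above 0.27 rad and value of joint dryer_lever below 0.15 rad and distance of each of round_switch, square_switch, long_switch from where it was at the start of the episode below 0.025 m and angle between each of round_switch, square_switch, long_switch's own z axis and vertical below 0.1 rad and linear speed of each of round_switch, square_switch, long_switch below 0.02 m/s and distance of each of detergent, stain_jar, scoop_cup, peg_a, peg_b, brush from where it was at the start of the episode below 0.03 m and angle between each of detergent, stain_jar, scoop_cup's own z axis and vertical below 0.2 rad); the robot touches nothing.
It fails at once if a switch goes on before the one that comes before it (round, square, long) ((value of joint square_rocker above 0.2 rad and value of joint round_rocker below 0.27 rad) or (value of joint long_rocker above 0.2 rad and value of joint any of round_rocker, square_rocker below 0.27 rad)).
It fails at once if a switch is pressed harder than 35 N (contact force between any of the fingers, the arm and round_switch above 35 N or contact force between any of the fingers, the arm and square_switch above 35 N or contact force between any of the fingers, the arm and long_switch above 35 N).
It fails at once if a switch is lifted (12 mm), shoved (25 mm) or tipped (height (world z) of any of round_switch, square_switch, long_switch above 0.012 m or distance of any of round_switch, square_switch, long_switch from where it was at the start of the episode above 0.025 m or angle between any of round_switch, square_switch, long_switch's own z axis and vertical above 0.15 rad).
It fails at once if the dryer's lever is moved (value of joint dryer_lever above 0.15 rad).
It fails at once if a bystander is lifted, shoved more than 30 mm or knocked over (distance of any of detergent, stain_jar, scoop_cup, peg_a, peg_b, brush from where it was at the start of the episode above 0.03 m or angle between any of detergent, stain_jar, scoop_cup's own z axis and vertical above 0.3 rad).
It also fails if it takes over 46 s, if anything falls off the work surface, if the arm or the gripper's body presses on something with over 40 N, if the wrist force passes 120 N, or if a joint passes its speed limit or range.

## Working session

There is one attempt and no reset: what is moved stays moved. The work goes in short steps, Python scripts to look and compute and a shell command to move; the robot and the scene stay as the last step left them, time stands still between calls to the robot, and variables do not carry over. Pictures are saved under pics/ and viewed, at most 10 in all, crops included, and the job is handed in when it is done.

```bash
mkdir -p pics; ls; cat > h.py <<'E'
import numpy as np, cv2
from bench import ctrl
def ray(cam,uv,z):
    P=ctrl.camera_params(cam);K=np.array(P["mtx"]);T=np.array(P["world_from_camera"])
    d=T[:3,:3]@np.linalg.inv(K)@np.array([uv[0],uv[1],1.]);o=T[:3,3]
    return o+d*(z-o[2])/d[2]
def proj(cam,p):
    P=ctrl.camera_params(cam);K=np.array(P["mtx"]);T=np.linalg.inv(np.array(P["world_from_camera"]))
    c=K@(T[:3,:3]@np.array(p)+T[:3,3]);return c[:2]/c[2]
E
python3 - <<'E'
from h import *
for c in ("scene","top"):
    im=ctrl.camera(c);cv2.imwrite(f"pics/{c}0.png",im[:,:,::-1])
    print(c,np.round(np.array(ctrl.camera_params(c)["world_from_camera"]),2).tolist())
for n in ["round_switch","square_switch","long_switch","round_press","dryer_lever","detergent"]:
    for r in ctrl.boxes_of("top",n):
        uv=np.array(r["point"])*[640,480];print(n,uv.round(),round(r["confidence"],2),ray("top",uv,.035).round(3))
print(ctrl.get_obs())
E
```

```text
pics
scene [[-0.84, 0.38, -0.38, 1.0], [0.54, 0.59, -0.6, 0.64], [0.0, -0.71, -0.7, 0.84], [0.0, 0.0, 0.0, 1.0]]
top [[0.01, -0.99, 0.11, 0.43], [-1.0, -0.01, -0.01, -0.0], [0.01, -0.11, -0.99, 1.22], [0.0, 0.0, 0.0, 1.0]]
round_switch [260. 228.] 0.93 [0.577 0.141 0.035]
round_switch [324. 211.] 0.69 [ 0.623 -0.021  0.035]
square_switch [215. 318.] 0.79 [0.351 0.249 0.035]
square_switch [130. 250.] 0.57 [0.519 0.468 0.035]
square_switch [198. 235.] 0.56 [0.558 0.299 0.035]
long_switch [423. 266.] 0.65 [ 0.483 -0.274  0.035]
round_press [259. 228.] 0.81 [0.577 0.144 0.035]
round_press [325. 209.] 0.62 [ 0.629 -0.025  0.035]
dryer_lever [241. 160.] 0.66 [0.756 0.195 0.035]
detergent [193. 168.] 0.9 [0.733 0.319 0.035]
detergent [197. 235.] 0.31 [0.559 0.301 0.035]
{'time_s': 0.4, 'q': array([-1.33326305e+00,  1.80927751e-01,  1.60711646e+00,  1.14527199e-05,
        1.35378435e+00, -2.06320026e-01]), 'dq': array([ 3.91543901e-04,  6.32938755e-04, -8.13301409e-04,  9.31849278e-04,
        1.76663501e-03,  6.76556615e-05]), 'joint_efforts': array([-1.10839690e-03, -4.44308674e+01, -3.51174510e+01, -3.57906420e-04,
        3.37268117e-03,  4.07973687e-05]), 'eef_pos': array([ 0.24692261, -0.51927189,  0.4045602 ]), 'eef_rot': array([-1.18025405e-04,  9.75475450e-01,  2.20108227e-01,  3.75045683e-06]), 'wrist_force': array([-1.14264594,  0.14927655,  0.16434689]), 'torque': array([0.01003367, 0.02161689, 0.01456214]), 'grasp_force': 0.0, 'opening': 0.9991685703079278}
```

View pics/top0.png

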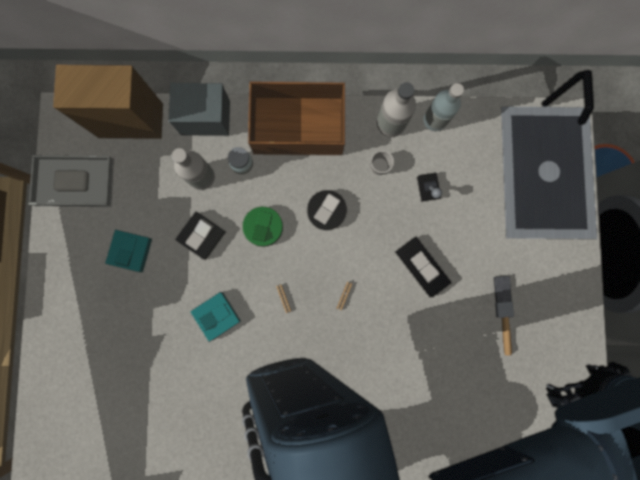

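View pics/scene0.png

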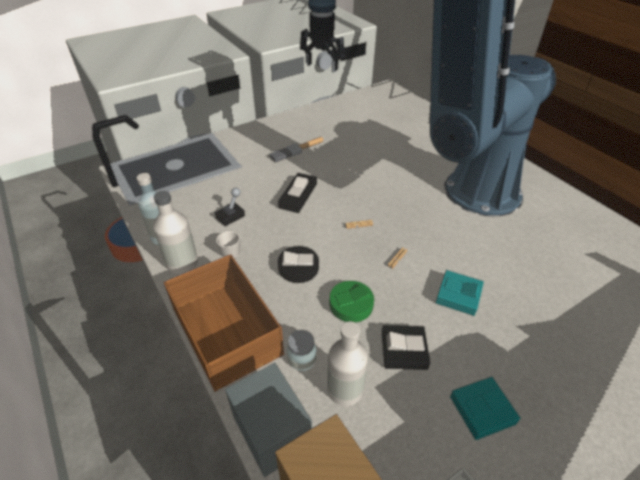

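The top picture shows black round (326,210), black square (200,235) and black long (423,266). The look-alikes are green round (263,227), turquoise square (215,316) and dark turquoise (128,251). The black ones fit the description, so I'll enlarge those three in both views to confirm them and see which end of each rocker is raised.

```bash
python3 - <<'E'
from h import *
rows=[]
for c,pts in (("top",[(326,210),(200,235),(423,266)]),("scene",[(299,263),(405,346),(298,191)])):
    im=cv2.imread(f"pics/{c}0.png");t=[]
    for (u,v) in pts:
        t.append(cv2.resize(im[v-30:v+30,u-30:u+30],(264,264),interpolation=cv2.INTER_CUBIC))
        m=np.zeros(im.shape[:2],np.uint8);g=im.min(2);m[v-20:v+20,u-20:u+20]=(g[v-20:v+20,u-20:u+20]>135)
        n,l,s,ce=cv2.connectedComponentsWithStats(m)
        # component nearest to centre
        k=1+np.argmin([np.hypot(*(ce[i]-[u,v]))-s[i,4]*.05 for i in range(1,n)])
        ys,xs=np.where(l==k);r=cv2.minAreaRect(np.c_[xs,ys].astype(np.float32));b=cv2.boxPoints(r)
        print(c,(u,v),s[k,4],ce[k].round(1),np.round(r[1],1),[ray(c,p,.036)[:2].round(3).tolist() for p in b],ray(c,ce[k],.037).round(3))
    rows.append(np.hstack(t))
cv2.imwrite("pics/crops.png",np.vstack(rows))
E
```

```text
top (326, 210) 308 [326.7 208.2] [12.2 26.6] [[0.608, 0.002], [0.667, -0.033], [0.651, -0.06], [0.592, -0.025]] [ 0.63  -0.029  0.037]
top (200, 235) 305 [198.5 234.1] [12.4 26.5] [[0.539, 0.328], [0.597, 0.294], [0.581, 0.267], [0.523, 0.3]] [0.561 0.297 0.037]
top (423, 266) 318 [424.2 266.3] [27.2 12.2] [[0.5, -0.243], [0.52, -0.268], [0.467, -0.311], [0.447, -0.287]] [ 0.483 -0.277  0.037]
scene (299, 263) 319 [297.1 258.9] [12. 28.] [[0.648, -0.064], [0.589, -0.027], [0.611, 0.008], [0.668, -0.029]] [ 0.633 -0.026  0.037]
scene (405, 346) 478 [405.7 341.9] [34.6 16. ] [[0.601, 0.291], [0.574, 0.263], [0.519, 0.309], [0.548, 0.336]] [0.563 0.3   0.037]
scene (298, 191) 211 [298.3 185.8] [11.6 20.6] [[0.521, -0.264], [0.454, -0.326], [0.441, -0.287], [0.508, -0.228]] [ 0.482 -0.276  0.037]
```

View pics/crops.png

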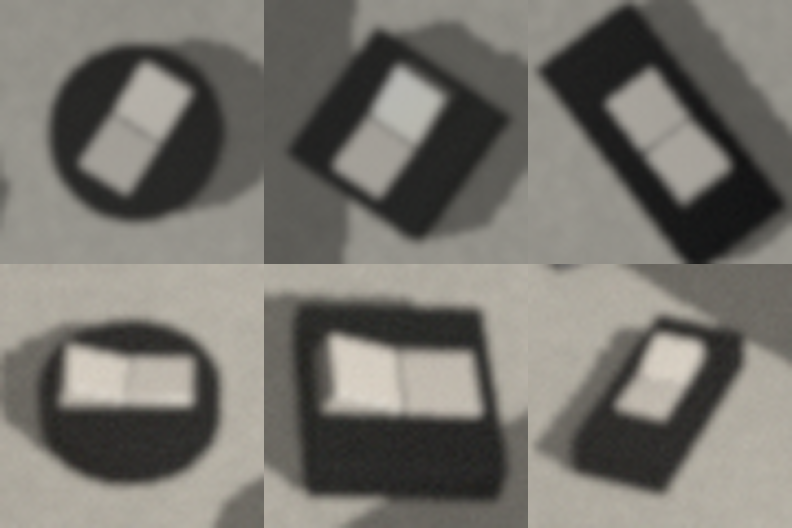

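Confirmed the three black switches. The upper-right half (top view) looks raised on round and square, and on long it seems to be the lower-right half. I'll check this by fitting the rocker model to both views.

```bash
cat > fit.py <<'E'
from h import *
from scipy.optimize import minimize
S=8
def poly(c,x,y,a,on=False):
    # off: -x half level at 33, +x half sloping up .36 rad
    th=0.36;L=.036;C,s=np.cos(a),np.sin(a);P=[]
    for X,Z in ((-L,.033),(0,.033),(L*np.cos(th),.033+L*np.sin(th))):
        for Y in (-.017,.017): P.append(proj(c,[x+C*X-s*Y,y+s*X+C*Y,Z]))
    return np.array(P)
def fit(names,pts,guess):
    obs={}
    for c in ("top","scene"):
        im=cv2.imread(f"pics/{c}0.png");u,v=np.round(pts[c]).astype(int)
        g=cv2.resize(im[v-24:v+24,u-24:u+24].min(2),None,fx=S,fy=S,interpolation=cv2.INTER_CUBIC)
        _,m=cv2.threshold(g,0,1,cv2.THRESH_BINARY) if 0 else (0,(g>105).astype(np.uint8))
        n,l,s,ce=cv2.connectedComponentsWithStats(m);m=(l==l[24*S,24*S]).astype(np.uint8)
        obs[c]=(m,np.array([u-24,v-24]))
    def cost(p):
        e=0
        for c,(m,o) in obs.items():
            q=((poly(c,*p)-o+.5)*S).astype(np.int32);k=np.zeros_like(m)
            for quad in ([0,1,3,2],[2,3,5,4]): cv2.fillPoly(k,[q[quad]],1)
            e+=1-(k&m).sum()/(k|m).sum()
        return e
    for fl in (0,np.pi):
        p0=np.array([*guess[:2],guess[2]+fl]);r=min((minimize(cost,p0+[dx,dy,0],method="Nelder-Mead",options=dict(initial_simplex=[p0+[dx,dy,0],p0+[.01,0,0],p0+[0,.01,0],p0+[0,0,.15]])) for dx in(-.004,.004) for dy in (-.004,.004)),key=lambda r:r.fun)
        x,y,a=r.x;print(names,"cost",round(r.fun,3),"xy",r.x[:2].round(4),"yaw",round(a,3),"press",(r.x[:2]+.0245*np.array([np.cos(a),np.sin(a)])).round(4),[int(m.sum()/64) for m,_ in obs.values()])
E
python3 - <<'E'
from fit import *
fit("round",dict(top=(326.7,208.2),scene=(297.1,258.9)),(.63,-.029,-.53))
fit("square",dict(top=(198.5,234.1),scene=(405.7,341.9)),(.56,.297,-.53))
fit("long",dict(top=(424.2,266.3),scene=(298.3,185.8)),(.483,-.276,.68))
E
```

```text
Traceback (most recent call last):
  File "fit.py", line 26, in fit
    p0=np.array([*guess[:2],guess[2]+fl]);r=min((minimize(cost,p0+[dx,dy,0],method="Nelder-Mead",options=dict(initial_simplex=[p0+[dx,dy,0],p0+[.01,0,0],p0+[0,.01,0],p0+[0,0,.15]])) for dx in(-.004,.004) for dy in (-.004,.004)),key=lambda r:r.fun)
                                            ~~~^^^^^^^^^^^^^^^^^^^^^^^^^^^^^^^^^^^^^^^^^^^^^^^^^^^^^^^^^^^^^^^^^^^^^^^^^^^^^^^^^^^^^^^^^^^^^^^^^^^^^^^^^^^^^^^^^^^^^^^^^^^^^^^^^^^^^^^^^^^^^^^^^^^^^^^^^^^^^^^^^^^^^^^^^^^^^^^^^^^^^^^^^^^^^^^^^^^^^^^^
  File "fit.py", line 26, in <genexpr>
    p0=np.array([*guess[:2],guess[2]+fl]);r=min((minimize(cost,p0+[dx,dy,0],method="Nelder-Mead",options=dict(initial_simplex=[p0+[dx,dy,0],p0+[.01,0,0],p0+[0,.01,0],p0+[0,0,.15]])) for dx in(-.004,.004) for dy in (-.004,.004)),key=lambda r:r.fun)
                                                 ~~~~~~~~^^^^^^^^^^^^^^^^^^^^^^^^^^^^^^^^^^^^^^^^^^^^^^^^^^^^^^^^^^^^^^^^^^^^^^^^^^^^^^^^^^^^^^^^^^^^^^^^^^^^^^^^^^^^^^^^^^^^^^^^^^^^
  File "fit.py", line 21, in cost
    q=((poly(c,*p)-o+.5)*S).astype(np.int32);k=np.zeros_like(m)
        ~~~~^^^^^^
  File "fit.py", line 8, in poly
    for Y in (-.017,.017): P.append(proj(c,[x+C*X-s*Y,y+s*X+C*Y,Z]))
                                    ~~~~^^^^^^^^^^^^^^^^^^^^^^^^^^^
  File "h.py", line 8, in proj
    P=ctrl.camera_params(cam);K=np.array(P["mtx"]);T=np.linalg.inv(np.array(P["world_from_camera"]))
ValueError: time passes only in moves, steps and waits
```

```bash
sed -i 's/ctrl.camera_params(\(cam\))/params(cam)/; s/^from bench import ctrl/from bench import ctrl\nfrom functools import lru_cache\n@lru_cache\ndef params(c): return ctrl.camera_params(c)/' h.py
python3 - <<'E'
from fit import *
fit("round",dict(top=(326.7,208.2),scene=(297.1,258.9)),(.63,-.029,-.53))
fit("square",dict(top=(198.5,234.1),scene=(405.7,341.9)),(.56,.297,-.53))
fit("long",dict(top=(424.2,266.3),scene=(298.3,185.8)),(.483,-.276,.68))
E
```

```text
round cost 0.248 xy [ 0.6299 -0.0287] yaw -0.559 press [ 0.6507 -0.0416] [373, 373]
round cost 0.402 xy [ 0.6274 -0.0271] yaw 2.601 press [ 0.6064 -0.0145] [373, 373]
square cost 0.204 xy [0.561  0.2975] yaw -0.599 press [0.5812 0.2837] [369, 542]
square cost 0.318 xy [0.5592 0.2982] yaw 2.619 press [0.538  0.3105] [369, 542]
long cost 0.532 xy [ 0.4837 -0.276 ] yaw 0.698 press [ 0.5025 -0.2603] [387, 247]
long cost 0.193 xy [ 0.4829 -0.277 ] yaw 3.781 press [ 0.4633 -0.2917] [387, 247]
```

The fit is clear: raised ends point to yaw −0.56 (round), −0.60 (square) and −2.50 (long). Closing the fingers and moving above round.

```bash
python3 -m pendant '[[[0,30,-13,0,0,0,0],[0,60,-27,5,0,0,0],[0,90,-40,15,0,0,0],[0,116,-52,23,0,0,0],[0,142,-64,30,0,0,0]]]'
python3 -m pendant '[[[0,30,-13,6,0,0,0],[0,60,-27,12,0,0,0],[0,90,-40,18,0,0,0],[0,116,-52,24,0,0,0],[0,142,-64,30,0,0,0]]]'
python3 -m pendant '[[[0,30,-13,6,0,0,0],[0,60,-27,12,0,0,0],[0,90,-40,18,0,0,0],[0,116,-52,24,0,0,0],[0,142,-64,30,0,0,0]]]'
python3 -m pendant '[[[0,30,-13,6,0,0,0],[0,60,-27,12,0,0,0],[0,90,-40,18,0,0,0],[0,116,-52,24,0,0,0],[0,142,-64,30,0,0,0]]]'
cat > to.py <<'E'
import sys
from h import *
from scipy.spatial.transform import Rotation as R
def to(x,y,tipz):
    o=ctrl.get_obs();q=R.from_quat(np.roll(o["eef_rot"],-1))
    d=np.array([x,y,tipz+ctrl.tip_reach])-o["eef_pos"]
    print("tool mm",(q.inv().apply(d)*1000).round(1),"tip",(o["eef_pos"]+q.apply([0,0,ctrl.tip_reach])).round(4),"reach",ctrl.tip_reach,"t",o["time_s"],"F",o["wrist_force"].round(1),"open",round(o["opening"],2))
if __name__=="__main__": to(*map(float,sys.argv[1:]))
E
python3 to.py .651 -.042 .06
```

```text
time_s: 0.82
eef_pos: [0.3484, -0.3992, 0.3743]
eef_rot: [-0.0, 0.975, 0.22, 0.0]
wrist_force: [0.1, -0.2, -0.8]
opening: 0.302
grasp_force: 0.0
time_s: 1.23
eef_pos: [0.4493, -0.2803, 0.3446]
eef_rot: [0.0, 0.975, 0.22, 0.0]
wrist_force: [0.4, -0.6, 0.4]
opening: 0.001
grasp_force: 0.0
time_s: 1.65
eef_pos: [0.5501, -0.1615, 0.3145]
eef_rot: [0.0, 0.975, 0.22, 0.0]
wrist_force: [-0.2, -0.1, -0.4]
opening: 0.002
grasp_force: 0.0
time_s: 2.07
eef_pos: [0.6509, -0.0427, 0.2843]
eef_rot: [0.0, 0.975, 0.22, 0.0]
wrist_force: [-0.4, -0.4, -0.3]
opening: 0.002
grasp_force: 0.0
tool mm [ 0.4 -0.6 50.9] tip [ 0.6509 -0.0427  0.1109] reach 0.1734 t 2.0667 F [-0.4 -0.4 -0.3] open 0.0
```

```bash
python3 -m pendant '[[[0,0,0,20,0,0,0],[0,0,0,40,0,0,0],[0,0,0,55,0,0,0],[0,0,0,55,0,0,0]]]'
python3 to.py .651 -.042 .033
python3 - <<'E'
from h import *
t=[]
for c in("scene","top"):
    im=ctrl.camera(c)[:,:,::-1].copy();u,v=proj(c,[.651,-.042,.042]).round().astype(int)
    t.append(cv2.resize(im[v-40:v+40,u-40:u+40],(390,390),interpolation=cv2.INTER_CUBIC))
cv2.imwrite("pics/r1.png",np.hstack(t))
E
```

```text
time_s: 2.4
eef_pos: [0.6482, -0.0438, 0.2254]
eef_rot: [-0.002, 0.975, 0.22, -0.003]
wrist_force: [-1.9, 0.1, -0.9]
opening: 0.004
grasp_force: 0.0
tool mm [ 3.3 -0.3 19. ] tip [ 0.6471 -0.0435  0.0521] reach 0.1734 t 2.4 F [-1.9  0.1 -0.9] open 0.0
```

View pics/r1.png

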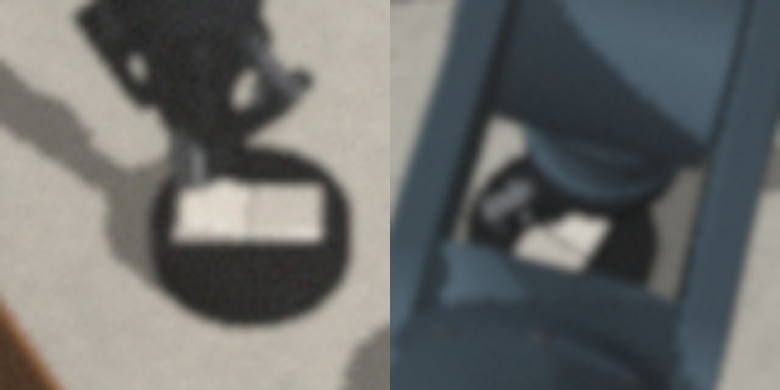

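The scene crop shows the fingertip at crop (197,183), just above the raised half, with the press point at crop (195,195). Descending slowly.

```bash
python3 -m pendant '[[[0,0,0,2,0,0,0],[0,0,0,4,0,0,0],[0,0,0,6,0,0,0],[0,0,0,8,0,0,0],[0,0,0,8,0,0,0]]]'
python3 to.py .651 -.042 .033
```

```text
time_s: 2.92
eef_pos: [0.6499, -0.0443, 0.2217]
eef_rot: [-0.0, 0.976, 0.22, -0.0]
wrist_force: [0.8, -0.6, 0.2]
opening: -0.002
grasp_force: 0.0
tool mm [ 2.  -1.6 15.3] tip [ 0.6499 -0.0443  0.0483] reach 0.1734 t 2.9167 F [ 0.8 -0.6  0.2] open -0.0
```

```bash
python3 -m pendant '[[[0,1,-1,2,0,0,0],[0,1,-1,4,0,0,0],[0,1,-1,6,0,0,0],[0,1,-1,8,0,0,0],[0,1,-1,8,0,0,0]]]'
python3 to.py .651 -.042 .033
```

```text
time_s: 3.33
eef_pos: [0.6507, -0.043, 0.2137]
eef_rot: [0.0, 0.975, 0.22, 0.0]
wrist_force: [1.8, -0.6, 1.3]
opening: -0.002
grasp_force: 0.8
tool mm [ 0.7 -0.8  7.3] tip [ 0.6509 -0.0431  0.0403] reach 0.1734 t 3.3333 F [ 1.8 -0.6  1.3] open -0.0
```

```bash
python3 -m pendant '[[[0,0,0,1,0,0,0],[0,0,0,2,0,0,0],[0,0,0,3,0,0,0],[0,0,0,4,0,0,0],[0,0,0,5,0,0,0]]]'
python3 -m pendant '[[[0,0,0,0,0,0,0],[0,0,0,0.5,0,0,0],[0,0,0,1,0,0,0]]]'
python3 to.py .651 -.042 .033
```

```text
time_s: 3.75
eef_pos: [0.6505, -0.0429, 0.2086]
eef_rot: [0.0, 0.975, 0.22, 0.0]
wrist_force: [0.8, -0.1, 1.3]
opening: -0.001
grasp_force: 1.0
time_s: 4.0
eef_pos: [0.6503, -0.0429, 0.2076]
eef_rot: [-0.0, 0.975, 0.22, -0.0]
wrist_force: [0.2, -0.3, 2.5]
opening: 0.001
grasp_force: 1.0
tool mm [ 1.  -0.5  1.2] tip [ 0.6503 -0.0429  0.0342] reach 0.1734 t 4.0 F [ 0.2 -0.3  2.5] open 0.0
```

```bash
python3 -m pendant '[[[0,0,0,0.5,0,0,0],[0,0,0,0.9,0,0,0],[0,0,0,0.9,0,0,0]]]'
python3 to.py .651 -.042 .033
```

```text
time_s: 4.25
eef_pos: [0.6503, -0.0429, 0.2066]
eef_rot: [-0.0, 0.975, 0.22, -0.0]
wrist_force: [0.6, -0.7, 1.3]
opening: 0.003
grasp_force: 0.6
tool mm [ 1.  -0.5  0.2] tip [ 0.6503 -0.0429  0.0332] reach 0.1734 t 4.25 F [ 0.6 -0.7  1.3] open 0.0
```

```bash
python3 -m pendant '[[[0,0,0,0.4,0,0,0],[0,0,0,0.4,0,0,0]]]'
python3 -m pendant '[[[0,0,0,0.4,0,0,0],[0,0,0,0.4,0,0,0]]]'
```

```text
time_s: 4.42
eef_pos: [0.6504, -0.0429, 0.2064]
eef_rot: [-0.0, 0.975, 0.22, -0.0]
wrist_force: [0.4, -1.0, 3.6]
opening: -0.004
grasp_force: 1.6
time_s: 4.58
eef_pos: [0.6504, -0.0429, 0.2064]
eef_rot: [-0.0, 0.975, 0.22, -0.0]
wrist_force: [-1.5, 0.7, 5.8]
opening: -0.002
grasp_force: 2.9
```

Hard stop reached: force is rising and the tip is at 33 mm. Raising the tool, then measuring the way to square.

```bash
python3 -m pendant '[[[0,0,0,-20,0,0,0],[0,0,0,-50,0,0,0],[0,0,0,-80,0,0,0],[0,0,0,-80,0,0,0]]]'
python3 to.py .581 .284 .08
python3 - <<'E'
from h import *
print("bottle",ray("top",(193,168),.1).round(3),ray("top",(182,155),.21).round(3),ray("scene",(348,395),.0).round(3))
im=ctrl.camera("scene")[:,:,::-1];cv2.imwrite("pics/a.png",cv2.resize(im[233:293,269:329],(400,400),interpolation=cv2.INTER_CUBIC))
E
```

```text
time_s: 4.92
eef_pos: [0.6525, -0.0432, 0.2924]
eef_rot: [0.002, 0.975, 0.22, 0.004]
wrist_force: [1.1, -0.0, 0.8]
opening: 0.003
grasp_force: 0.0
tool mm [  75.7 -326.4   37.7] tip [ 0.654  -0.0435  0.119 ] reach 0.1734 t 4.9167 F [ 1.1 -0.   0.8] open 0.0
bottle [0.716 0.3   0.1  ] [0.717 0.296 0.21 ] [0.719 0.317 0.   ]
```

View pics/a.png

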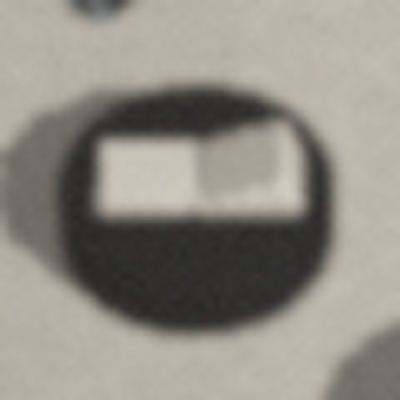

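The picture shows round is on: its left half lies level and the right end (crop 270,140) is raised, with the housing unmoved. The bottle is 0.135 m from the square's press point, so there's clearance. Moving to square.

```bash
python3 -m pendant '[[[0,7,-30,0,0,0,0],[0,14,-63,0,0,0,0],[0,23,-98,0,0,0,0],[0,31,-133,0,0,0,0],[0,38,-163,0,0,0,0]]]'
python3 -m pendant '[[[0,7,-30,0,0,0,0],[0,14,-63,0,0,0,0],[0,23,-98,0,0,0,0],[0,31,-133,0,0,0,0],[0,38,-163,0,0,0,0]]]'
python3 -m pendant '[[[0,0,0,20,0,0,0],[0,0,0,35,0,0,0],[0,0,0,45,0,0,0],[0,0,0,50,0,0,0],[0,0,0,50,0,0,0]]]'
python3 -m pendant '[[[0,0,0,0,0,0,0],[0,0,0,0,0,0,0]]]'
python3 to.py .581 .284 .05
python3 - <<'E'
from h import *
u,v=proj("scene",[.581,.284,.042]).round().astype(int);print(u,v)
im=ctrl.camera("scene")[:,:,::-1];cv2.imwrite("pics/b.png",cv2.resize(im[v-40:v+40,u-40:u+40],(400,400),interpolation=cv2.INTER_CUBIC))
E
```

```text
time_s: 5.38
eef_pos: [0.6133, 0.1226, 0.2842]
eef_rot: [-0.001, 0.975, 0.22, -0.001]
wrist_force: [0.7, -0.5, -1.2]
opening: -0.001
grasp_force: 0.0
time_s: 5.8
eef_pos: [0.5776, 0.2862, 0.2843]
eef_rot: [-0.0, 0.975, 0.22, -0.001]
wrist_force: [1.2, 0.2, -0.1]
opening: 0.0
grasp_force: 0.0
time_s: 6.22
eef_pos: [0.5783, 0.2836, 0.2336]
eef_rot: [0.0, 0.976, 0.22, -0.002]
wrist_force: [0.1, 0.7, -0.9]
opening: 0.001
grasp_force: 0.0
time_s: 6.38
eef_pos: [0.5797, 0.2838, 0.2368]
eef_rot: [-0.0, 0.976, 0.22, 0.001]
wrist_force: [0.4, 0.1, -0.0]
opening: 0.0
grasp_force: 0.0
tool mm [ 1.2  0.4 13.4] tip [0.5799 0.2839 0.0634] reach 0.1734 t 6.3833 F [ 0.4  0.1 -0. ] open 0.0
394 339
```

View pics/b.png

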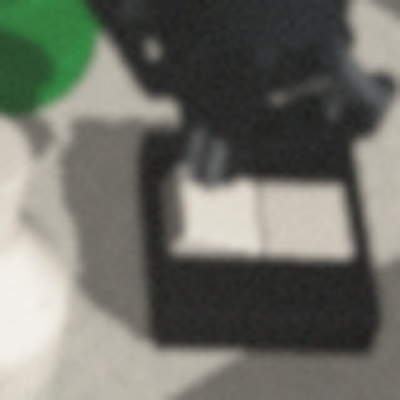

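The tip at crop (208,180) stands over the raised half, whose centre is near crop (215,215). Pressing.

```bash
python3 -m pendant '[[[0,1,0,4,0,0,0],[0,1,0,8,0,0,0],[0,1,0,12,0,0,0],[0,1,0,14,0,0,0],[0,1,0,16,0,0,0]]]'
python3 -m pendant '[[[0,0,0,1,0,0,0],[0,0,0,2,0,0,0],[0,0,0,4,0,0,0],[0,0,0,5,0,0,0],[0,0,0,6,0,0,0]]]'
python3 -m pendant '[[[0,0,0,1,0,0,0],[0,0,0,2,0,0,0],[0,0,0,3,0,0,0],[0,0,0,4,0,0,0],[0,0,0,4,0,0,0]]]'
python3 to.py .581 .284 .033
```

```text
time_s: 6.85
eef_pos: [0.5798, 0.2845, 0.2194]
eef_rot: [0.0, 0.975, 0.22, -0.0]
wrist_force: [0.1, -0.2, -0.2]
opening: 0.004
grasp_force: 0.0
time_s: 7.27
eef_pos: [0.5804, 0.2845, 0.2143]
eef_rot: [0.0, 0.975, 0.22, 0.001]
wrist_force: [1.6, -1.0, 2.2]
opening: -0.002
grasp_force: 1.1
time_s: 7.68
eef_pos: [0.58, 0.2847, 0.2099]
eef_rot: [-0.0, 0.975, 0.22, 0.0]
wrist_force: [0.8, -0.9, 1.5]
opening: 0.002
grasp_force: 0.8
tool mm [0.6 1.  3.5] tip [0.5801 0.2847 0.0365] reach 0.1734 t 7.6833 F [ 0.8 -0.9  1.5] open 0.0
```

```bash
python3 -m pendant '[[[0,0,0,1,0,0,0],[0,0,0,2,0,0,0],[0,0,0,2.8,0,0,0],[0,0,0,2.8,0,0,0]]]'
python3 -m pendant '[[[0,0,0,0.5,0,0,0],[0,0,0,0.5,0,0,0]]]'
python3 -m pendant '[[[0,0,0,0.4,0,0,0],[0,0,0,0.4,0,0,0]]]'
```

```text
time_s: 8.02
eef_pos: [0.58, 0.2846, 0.207]
eef_rot: [-0.0, 0.975, 0.22, -0.0]
wrist_force: [1.0, -0.5, 0.7]
opening: -0.001
grasp_force: 0.7
time_s: 8.18
eef_pos: [0.58, 0.2846, 0.2066]
eef_rot: [-0.0, 0.975, 0.22, -0.0]
wrist_force: [1.1, 0.0, 1.9]
opening: 0.0
grasp_force: 0.7
time_s: 8.35
eef_pos: [0.58, 0.2846, 0.2064]
eef_rot: [-0.0, 0.975, 0.22, -0.0]
wrist_force: [-0.5, -0.1, 4.2]
opening: -0.003
grasp_force: 1.8
```

Same hard stop as round: TCP at 0.2064 and force rising. One more nudge, then raise and check.

```bash
python3 -m pendant '[[[0,0,0,0.3,0,0,0],[0,0,0,0.3,0,0,0]]]'
python3 -m pendant '[[[0,0,0,-20,0,0,0],[0,0,0,-50,0,0,0],[0,0,0,-80,0,0,0],[0,0,0,-80,0,0,0]]]'
python3 to.py .463 -.292 .11
python3 - <<'E'
from h import *
im=ctrl.camera("scene")[:,:,::-1];cv2.imwrite("pics/c.png",cv2.resize(im[305:385,365:445],(400,400),interpolation=cv2.INTER_CUBIC))
E
```

```text
time_s: 8.52
eef_pos: [0.58, 0.2847, 0.2064]
eef_rot: [-0.0, 0.975, 0.22, -0.0]
wrist_force: [-0.8, -0.6, 5.7]
opening: -0.002
grasp_force: 2.8
time_s: 8.85
eef_pos: [0.5818, 0.2854, 0.2923]
eef_rot: [-0.0, 0.975, 0.22, 0.004]
wrist_force: [2.0, 1.2, 1.5]
opening: 0.001
grasp_force: 0.0
tool mm [-355.4  470.3    6.3] tip [0.5833 0.2858 0.1189] reach 0.1734 t 8.85 F [2.  1.2 1.5] open 0.0
```

View pics/c.png

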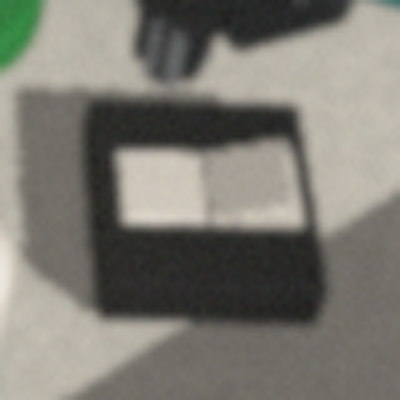

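Square is on: its left half is level and its right half raised (crop 250,170). Crossing to long.

```bash
python3 -m pendant '[[[0,-15,20,0,0,0,0],[0,-33,44,0,0,0,0],[0,-52,69,0,0,0,0],[0,-71,94,0,0,0,0],[0,-89,118,0,0,0,0]]]'
python3 -m pendant '[[[0,-18,24,0,0,0,0],[0,-36,47,0,0,0,0],[0,-53,71,0,0,0,0],[0,-71,94,0,0,0,0],[0,-89,118,0,0,0,0]]]'
python3 -m pendant '[[[0,-18,24,0,0,0,0],[0,-36,47,0,0,0,0],[0,-53,71,0,0,0,0],[0,-71,94,0,0,0,0],[0,-89,118,0,0,0,0]]]'
python3 -m pendant '[[[0,-18,24,0,0,0,0],[0,-36,47,0,0,0,0],[0,-53,71,0,0,0,0],[0,-71,94,0,0,0,0],[0,-89,118,0,0,0,0]]]'
python3 -m pendant '[[[0,0,0,15,0,0,0],[0,0,0,30,0,0,0],[0,0,0,45,0,0,0],[0,0,0,48,0,0,0],[0,0,0,48,0,0,0]]]'
python3 -m pendant '[[[0,0,0,0,0,0,0],[0,0,0,0,0,0,0]]]'
python3 to.py .463 -.292 .05
python3 - <<'E'
from h import *
u,v=proj("scene",[.463,-.292,.042]).round().astype(int);print(u,v)
im=ctrl.camera("scene")[:,:,::-1];cv2.imwrite("pics/d.png",cv2.resize(im[v-40:v+40,u-40:u+40],(400,400),interpolation=cv2.INTER_CUBIC))
E
```

```text
time_s: 9.32
eef_pos: [0.5489, 0.1386, 0.2843]
eef_rot: [-0.0, 0.975, 0.22, -0.002]
wrist_force: [0.5, -0.4, -0.4]
opening: 0.003
grasp_force: 0.0
time_s: 9.73
eef_pos: [0.5193, -0.0059, 0.2845]
eef_rot: [-0.001, 0.975, 0.22, -0.001]
wrist_force: [0.3, -0.1, 0.4]
opening: 0.005
grasp_force: 0.0
time_s: 10.15
eef_pos: [0.4897, -0.1506, 0.2846]
eef_rot: [-0.001, 0.975, 0.22, -0.001]
wrist_force: [0.5, -0.4, 0.6]
opening: -0.001
grasp_force: 0.0
time_s: 10.57
eef_pos: [0.4601, -0.2952, 0.2844]
eef_rot: [-0.001, 0.975, 0.22, -0.001]
wrist_force: [0.5, 0.4, -0.1]
opening: -0.003
grasp_force: 0.0
time_s: 10.98
eef_pos: [0.4603, -0.2936, 0.2357]
eef_rot: [-0.002, 0.975, 0.22, -0.001]
wrist_force: [-0.9, -0.4, -0.6]
opening: -0.003
grasp_force: 0.0
time_s: 11.15
eef_pos: [0.4615, -0.2945, 0.2386]
eef_rot: [0.0, 0.975, 0.22, 0.0]
wrist_force: [1.1, 0.1, 0.7]
opening: 0.002
grasp_force: 0.0
tool mm [ 2.5 -1.6 15.2] tip [ 0.4616 -0.2946  0.0652] reach 0.1734 t 11.15 F [1.1 0.1 0.7] open 0.0
301 180
```

View pics/d.png

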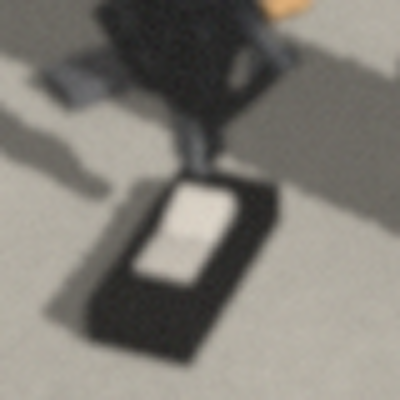

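The tip at crop (197,170) is 23 mm above the press point, which projects to crop (200,200) on the raised upper half. Pressing.

```bash
python3 -m pendant '[[[0,2,-1,4,0,0,0],[0,3,-2,8,0,0,0],[0,3,-2,12,0,0,0],[0,3,-2,15,0,0,0],[0,3,-2,17,0,0,0]]]'
python3 -m pendant '[[[0,0,0,1,0,0,0],[0,0,0,2,0,0,0],[0,0,0,4,0,0,0],[0,0,0,5,0,0,0],[0,0,0,6,0,0,0]]]'
python3 -m pendant '[[[0,0,0,1,0,0,0],[0,0,0,2,0,0,0],[0,0,0,3,0,0,0],[0,0,0,4,0,0,0],[0,0,0,5,0,0,0]]]'
python3 to.py .463 -.292 .033
```

```text
time_s: 11.62
eef_pos: [0.4629, -0.2912, 0.2203]
eef_rot: [-0.0, 0.975, 0.22, -0.0]
wrist_force: [-0.6, -0.3, 1.1]
opening: -0.002
grasp_force: 0.0
time_s: 12.03
eef_pos: [0.4631, -0.2917, 0.2152]
eef_rot: [0.0, 0.975, 0.22, 0.0]
wrist_force: [-0.3, 0.5, 2.1]
opening: 0.003
grasp_force: 0.9
time_s: 12.45
eef_pos: [0.463, -0.2916, 0.21]
eef_rot: [0.0, 0.975, 0.22, 0.0]
wrist_force: [-1.2, -1.7, 2.1]
opening: 0.0
grasp_force: 1.0
tool mm [-0.2  0.4  3.6] tip [ 0.4631 -0.2916  0.0366] reach 0.1734 t 12.45 F [-1.2 -1.7  2.1] open 0.0
```

```bash
python3 -m pendant '[[[0,0,0,1,0,0,0],[0,0,0,2,0,0,0],[0,0,0,2.8,0,0,0],[0,0,0,2.8,0,0,0]]]'
python3 -m pendant '[[[0,0,0,0.5,0,0,0],[0,0,0,0.5,0,0,0]]]'
python3 -m pendant '[[[0,0,0,0.4,0,0,0],[0,0,0,0.4,0,0,0]]]'
python3 -m pendant '[[[0,0,0,0.3,0,0,0],[0,0,0,0.3,0,0,0]]]'
```

```text
time_s: 12.78
eef_pos: [0.463, -0.2914, 0.207]
eef_rot: [-0.0, 0.975, 0.22, 0.0]
wrist_force: [0.8, -1.0, 0.8]
opening: -0.004
grasp_force: 0.4
time_s: 12.95
eef_pos: [0.463, -0.2914, 0.2066]
eef_rot: [-0.0, 0.975, 0.22, 0.0]
wrist_force: [0.4, -0.4, 1.3]
opening: 0.0
grasp_force: 0.5
time_s: 13.12
eef_pos: [0.463, -0.2914, 0.2064]
eef_rot: [-0.0, 0.975, 0.22, -0.0]
wrist_force: [-2.0, 0.5, 2.6]
opening: 0.0
grasp_force: 1.7
time_s: 13.28
eef_pos: [0.4631, -0.2914, 0.2064]
eef_rot: [-0.0, 0.975, 0.22, -0.0]
wrist_force: [-1.0, 0.4, 6.0]
opening: -0.003
grasp_force: 3.1
```

```bash
python3 -m pendant '[[[0,0,0,-20,0,0,0],[0,0,0,-50,0,0,0],[0,0,0,-85,0,0,0],[0,0,0,-120,0,0,0],[0,0,0,-120,0,0,0]]]'
python3 -m pendant '[[[0,0,0,0,0,0,0],[0,0,0,0,0,0,0],[0,0,0,0,0,0,0]]]'
python3 - <<'E'
from h import *
im=ctrl.camera("scene")[:,:,::-1];cv2.imwrite("pics/e.png",cv2.resize(im[120:400,100:480],(798,588),interpolation=cv2.INTER_CUBIC))
E
```

```text
time_s: 13.7
eef_pos: [0.4648, -0.2928, 0.3331]
eef_rot: [0.005, 0.975, 0.22, 0.003]
wrist_force: [1.7, -1.2, 0.2]
opening: 0.002
grasp_force: 0.0
time_s: 13.95
eef_pos: [0.4625, -0.2908, 0.3242]
eef_rot: [-0.001, 0.975, 0.22, -0.001]
wrist_force: [0.1, -0.3, -0.3]
opening: -0.001
grasp_force: 0.0
```

View pics/e.png

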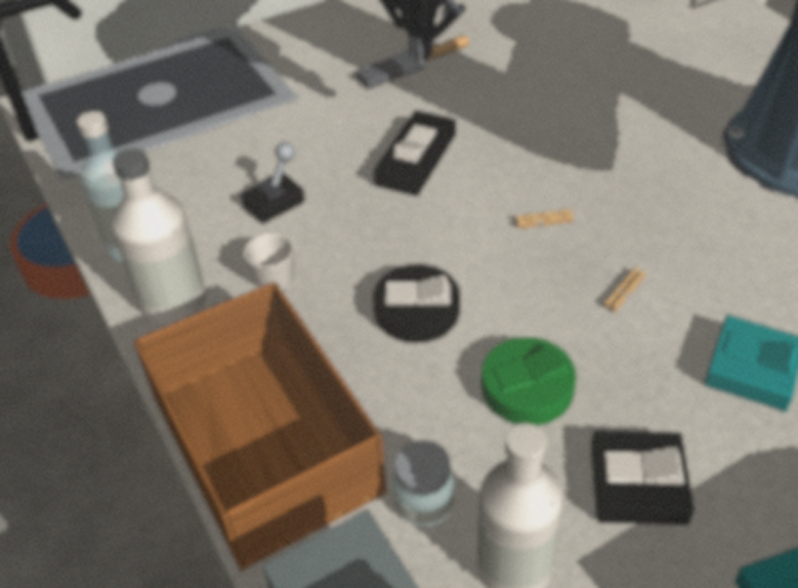

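All three are on: round (418,292), square (645,467) and long (415,145) each show the pressed half level and the other half raised. Nothing else has moved and the arm is clear, so I'm handing in.

```bash
python3 -c "
from bench import ctrl
print(ctrl.hand_in())"
```

```text
the job is handed in; nothing more can be done
None
```

I pressed the round, square and long switches on in that order, each to its stop at about 6 N; the last picture shows all three on and nothing else moved, and I handed the job in at about 14 s (no verdict was returned).

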